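# Stand the keeled-over noodle carton back in its row

### The arm

A 7-joint arm with a two-finger parallel gripper is mounted at the origin on the work surface. World frame = base frame: x ahead of the robot, y to its left, z up, the work surface at z = 0. Lengths are in m, angles in rad, forces in N, time in s.
With the tool pointing down it reaches from about 0.4 to 0.85 m from the base axis. Payload 10.4 kg.
Tool frame: the origin (TCP) lies midway between the tips of the shut fingers; the grasp point (between the pads) lies 19 mm behind it; y points along the fingers, x is the direction in which the jaws open and shut, and the axes are right-handed (so a half turn about y gives the same grasp; the last joint's range is limited). The gripper opens to 87 mm and grips with 3 to 60 N. Pads are 19 mm wide; open, the fingers measure 117 mm over their backs; the gripper's body (75 mm by 190 mm) begins 51 mm behind the grasp point.
Start: joints at [1.302, 0.332, -0.065, 1.46, 0.022, 1.35, -0.088], TCP at [0.152, -0.606, 0.223] pointing down, gripper open.
Joint ranges: [-2.6, 2.6], [-0.5, 2.12], [-1.47, 1.34], [0.16, 2.42], [-1.27, 4.41], [0.06, 2.06], [-2.6, 2.6]. Speed limits (rad/s): [2.22, 2.22, 2.79, 2.79, 3.14, 3.14, 3.14].

### API

Orientations are given as a unit quaternion [x, y, z, w].
In Python, from bench import r gives the robot as it stands. The module is installed in compiled form; this text tells all that it offers.
- The arm moves only by the tool arm_command, never from a script. Its argument "deltas" is one flat list of numbers, 6 for each row, row after row: the shift along the tool's x, y, z in m, then the turn, a rotation vector about the tool's x, y, z in degrees. In form: [tx, ty, tz, ax, ay, az, tx, ty, tz, ax, ay, az, ...]. A call has 1 to 8 rows; each row is the pose to reach, as a shift and turn from the pose commanded when the call began, along the tool's axes at that moment; what a row does not reach only later rows make up. A row lasts 1/8 s, in which the tool goes at most 62.5 mm and 10.7 degrees, less where a joint would pass 70% of its speed; a pose out of reach is approached as far as the arm can. A call with a gripper value outside its range is refused whole. "hand" is the opening, from 0 (shut) to 1 (fully open), set as the call begins (left out, the last holds). The fingers move at their own pace and stop on an object; "grip_force" is the grip in N (left out, the last holds). Time passes only in rows, so rows that repeat a pose let the fingers close. It gives the time, the measured TCP pose, the force and the opening at its end, in the units of the state.
- r.read_state(): the state, without advancing time (a new reading comes with each control period).
- r.camera(name): name is "scene" or "side" or "wrist"; returns a dict with "image" (384x512x3 uint8, red, green, blue), "intrinsics" (3x3 intrinsics, pixels), "k1" (the pictures are not rectified: a ray, as slopes to the right and down, at radius r is drawn at 1 + k1 r^2 times it, then the intrinsics apply), "world_from_camera" (4x4, takes a point from camera to world coordinates); the wrist camera has in their place "hand_eye" (4x4, takes a point from camera to tool coordinates, whose origin is the TCP and whose axes are the tool frame's). Camera axes: x right, y down, z forward; pixel columns grow to the right and rows downward; lengths in m; the calibration is good to about 2 mm. A picture is of the moment at which its call begins: read the wrist's pose just before it. There is no depth.
- r.close_job(): hands the job in, once; it reports no verdict.
Trained networks look in a picture, given as the dict that the camera call returned (one of the last four; its "shot" number tells which), for a name from the list of things; names that differ only in an ending like _2 or _b are one class to them, and where a whole thing is asked for, a point or a joint stands for the part that bears it (a point fixed in the world has none). Each returns a list of dicts, best first, with "conf" (0 to 1); they miss things now and then, are a little off and sometimes report something else, mostly with a low value. They report only what shows in the picture. A call takes as long as a camera call. They do not tell look-alikes from the thing itself.
- r.boxes_of(picture, query): "centre" ([row, column] in pixels, amid what is visible of it).
- r.regions_of(picture, query): "region" (384x512 bool, what is visible of it) and "centre" ([row, column] in pixels, amid what is visible of it).
The state is a dict: "time": time; "joint_positions": joint angles; "joint_vel": joint speeds; "joint_torque": joint torques, N m; "ee_pos": TCP position; "eef_rot": TCP orientation; "ft_force": force on the tool from outside, world axes, zero at the start; "torque": the same for the moment, N m; "width": finger opening in m.
Only numpy, scipy, OpenCV 4.12 (cv2) and the standard library are available. Lean on these libraries where they do the work, as an engineer would, in place of code of your own. Each camera call takes 0.05 s, during which the arm holds its last target.

### The job

In the counter display tray one carton of noodles has keeled over and leans on the lid of the squat glass jar. Push it gently back upright with your fingertips and push it along until it stands snug against the row of three cartons, square with them; don't pinch or lift it. Leave the jar where it is, don't knock the row over or disturb the other things, and finish clear.

Things in the scene. Friction and masses are not known exactly. Their poses are not given: they have to be found in the camera images.
- tray: wooden display tray, fixed: board 150 (x) x 420 (y) x 10 mm, a lip along each long side 8 mm thick, 14 mm above the board (134 mm clear between), and at the +y end a cheek 150 mm tall, inner face at y = +190 mm. Origin: centre of its underside, at counter level. Row, leaning carton and jar stand on the board along its y axis
- carton: the leaning carton: brown board, white paper sleeve, 110 (x) x 44 (y) x 170 mm (z), about 0.26 kg, loose. Origin: centre of its underside; z runs up the carton. It starts tipped 28 degrees, top towards the tray's -y, on its lower -y edge, its -y face leaning on the jar lid's rim; its top stands some 65 mm above the lid. Beyond about 14 degrees it falls over, below that it rocks back upright
- carton_edge_jar (a point): middle of the carton's lower -y edge, on which it stands at the start and about which it can be stood up
- carton_edge_row (a point): middle of the carton's lower +y edge; once the carton is upright, 12 to 35 mm of free board lie between it and the row. Board on wood slides with a friction of 0.3 to 0.5: pushed above about 50 mm up it first tips lightly against the row, then its foot follows at 3 to 10 N
- carton_top (a point): centre of the carton's top face
- row0: standing carton, same as the leaning one, the first of the row, next to the cheek. Origin: centre of its underside, z up; loose, its y axis along the tray's
- row1: the middle standing carton of the row, same as row0
- row2: the last standing carton of the row, nearest to the leaning carton, same as row0; the leaning carton must end up snug against its -y face. The three touch one another and the cheek within a millimetre or two
- jar: squat round glass jar with a flat steel lid, 100 mm across, 85 mm tall (its lid 95 mm above the counter), about 0.95 kg, loose on the tray board at the -y side of the leaning carton. Origin: centre of its underside
- tin: round metal tin, 65 mm across, 74 mm tall, standing on the counter beside the tray; bystander. Origin: centre of its underside
- scoop: steel scoop, 26 mm tall, 160 mm long, lying on the counter beside the tray; bystander. Origin: on its underside, near where the handle meets the pan
- dish: white bowl, 90 mm across, 30 mm tall, on the counter beside the tray; bystander. Origin: centre of its underside
Not all that is in view belongs to the job. Leave any green look-alike of the carton alone. There is more than one size of the jar; the one meant has the size given above.

How it is judged:
At the end, for the whole second after the job is handed in: the carton stands still and upright (within 3 degrees) on the tray board, less than 6 mm from the nearest carton of the row, square with the tray (within 6 degrees) and within 25 mm of that carton sideways; the row and the jar stand upright (angle between each of carton, row0, row1, row2, jar's own z axis and vertical below 0.05 rad and height (world z) of carton below 0.014 m and y of carton in the frame of row2 between -0.05 and -0.04 m and x of carton in the frame of row2 between -0.025 and 0.025 m and angle between the y axis of carton and the y axis of tray, either way round below 0.1 rad and linear speed of carton below 0.01 m/s); the robot touches nothing.
It fails at once if the carton is lifted: both its long lower edges are more than 12 mm above the tray board (height (world z) of each of carton_edge_jar, carton_edge_row above 0.022 m).
It fails at once if the carton is pressed with more than 30 N (contact force between any of the fingers, the arm and carton above 30 N).
It fails at once if the jar is moved more than 12 mm or tipped (distance of jar from where it was at the start of the episode above 0.012 m or angle between jar's own z axis and vertical above 0.2 rad).
It fails at once if a carton of the row is moved more than 20 mm or tipped (distance of any of row0, row1, row2 from where it was at the start of the episode above 0.02 m or angle between any of row0, row1, row2's own z axis and vertical above 0.25 rad).
It fails at once if the tin, the bowl or the scoop is moved more than 20 mm (distance of any of tin, dish, scoop from where it was at the start of the episode above 0.02 m).
It also fails if it takes over 38 s, if anything falls off the work surface, if the arm or the gripper's body presses on something with over 40 N, if the wrist force passes 120 N, or if a joint passes its speed limit or range.

## Working session

There is one attempt and no reset: what is moved stays moved. The work goes in short steps, Python scripts to look and compute and a tool call to move; the robot and the scene stay as the last step left them, time stands still between calls to the robot, and variables do not carry over. Pictures are saved under pics/ and viewed, and the job is handed in when it is done.

Besides the shell and the picture viewer there is one more tool, called after "Emit:" as name(argument=value, ...), one argument or row to a line, values as JSON. arm_command: Moves the arm, as the interface text tells. Its arguments: {"type":"object","properties":{"deltas":{"type":"array","items":{"type":"number"}},"hand":{"type":"number"},"grip_force":{"type":"number"}},"required":["deltas"]}

```bash
mkdir -p pics; python3 - <<'E'
from bench import r
import cv2, numpy as np
s=r.read_state(); print({k:np.round(v,3).tolist() for k,v in s.items()})
for n in ["scene","side","wrist"]:
    p=r.camera(n); cv2.imwrite(f"pics/{n}0.png",p["image"][:,:,::-1])
    print(n,p.keys(),np.round(p["intrinsics"],1).tolist(),p["k1"],np.round(p.get("world_from_camera",p.get("hand_eye")),3).tolist())
    for q in ["carton","jar","tray","tin","scoop","dish"]:
        print(q,[(np.round(b["centre"]).tolist(),round(b["conf"],2)) for b in r.boxes_of(p,q)])
E
```

```text
{'time': 0.0, 'joint_positions': [1.302, 0.333, -0.065, 1.461, 0.022, 1.35, -0.089], 'joint_vel': [-0.0, 0.002, -0.001, -0.001, 0.001, 0.0, 0.001], 'joint_torque': [0.0, -62.326, 0.025, -38.989, -0.061, 0.04, 0.0], 'ee_pos': [0.152, -0.606, 0.222], 'eef_rot': [-0.557, 0.435, -0.435, 0.558], 'ft_force': [0.047, 0.32, 0.063], 'torque': [0.056, -0.053, 0.017], 'width': 0.087}
scene dict_keys(['image', 'intrinsics', 'k1', 'world_from_camera', 'shot']) [[459.0, 0.0, 249.8], [0.0, 459.0, 188.1], [0.0, 0.0, 1.0]] -0.042340839650540946 [[-0.489, 0.826, -0.281, 0.886], [0.872, 0.466, -0.148, 0.078], [0.009, -0.318, -0.948, 1.133], [0.0, 0.0, 0.0, 1.0]]
carton [([189.0, 378.0], 0.88), ([179.0, 232.0], 0.86)]
jar [([169.0, 204.0], 0.89), ([138.0, 145.0], 0.57)]
tray [([218.0, 249.0], 0.63)]
tin [([247.0, 203.0], 0.81), ([183.0, 235.0], 0.71), ([172.0, 201.0], 0.16)]
scoop [([153.0, 272.0], 0.7), ([182.0, 232.0], 0.48)]
dish [([285.0, 258.0], 0.94)]
side dict_keys(['image', 'intrinsics', 'k1', 'world_from_camera', 'shot']) [[415.9, 0.0, 255.4], [0.0, 415.9, 190.0], [0.0, 0.0, 1.0]] -0.11257754180554336 [[0.94, -0.326, 0.101, 0.473], [-0.341, -0.898, 0.278, -0.359], [-0.0, -0.296, -0.955, 1.058], [0.0, 0.0, 0.0, 1.0]]
carton [([132.0, 158.0], 0.91), ([208.0, 267.0], 0.87)]
jar [([235.0, 274.0], 0.83), ([317.0, 305.0], 0.68), ([112.0, 237.0], 0.64)]
tray [([230.0, 255.0], 0.91), ([128.0, 244.0], 0.27)]
tin [([188.0, 326.0], 0.7), ([206.0, 267.0], 0.25)]
scoop [([223.0, 212.0], 0.75)]
dish [([136.0, 304.0], 0.83)]
wrist dict_keys(['image', 'intrinsics', 'k1', 'hand_eye', 'shot']) [[282.9, 0.0, 254.9], [0.0, 282.9, 195.4], [0.0, 0.0, 1.0]] -0.04258992108864028 [[1.0, 0.0, -0.0, -0.0], [0.0, -0.283, 0.959, -0.162], [0.0, -0.959, -0.283, 0.078], [0.0, 0.0, 0.0, 1.0]]
carton []
jar []
tray []
tin []
scoop []
dish []
```

View pics/scene0.png

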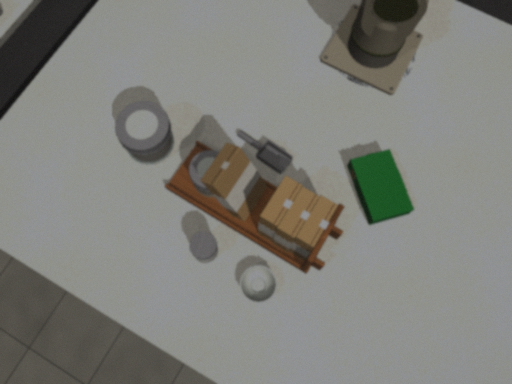

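View pics/side0.png

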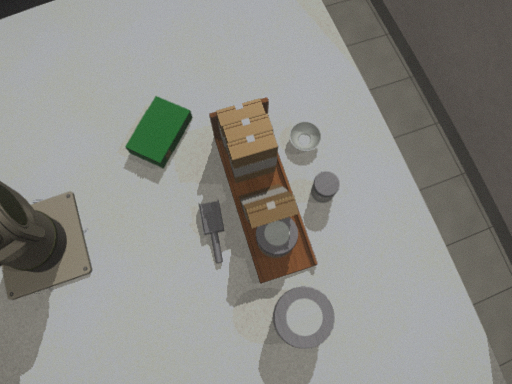

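Scene: the tray runs from about (185,150) to (330,250), the leaning carton is at (230,180), and the row is at (300,215). The side view shows the carton at (267,208), the small jar at (275,235) and the big decoy jar at (305,317). I'll enlarge both to measure.

```bash
cat > h.py <<'E'
import numpy as np, cv2
from bench import r
def params(p):
    return p["intrinsics"],np.array([p["k1"],0,0,0,0],float),np.array(p["world_from_camera"])
def proj(p,X):
    K,D,T=params(p); Ti=np.linalg.inv(T)
    X=np.atleast_2d(X).astype(float); c=X@Ti[:3,:3].T+Ti[:3,3]
    s=c[:,:2]/c[:,2:]; s=s*(1+p["k1"]*(s**2).sum(1,keepdims=True))
    return s@np.array([[K[0,0],0],[0,K[1,1]]])+[K[0,2],K[1,2]]
def onplane(p,uv,z):
    K,D,T=params(p)
    n=cv2.undistortPoints(np.array(uv,float).reshape(-1,1,2),K,D).reshape(-1,2)
    d=np.c_[n,np.ones(len(n))]@T[:3,:3].T; o=T[:3,3]
    return o+d*((z-o[2])/d[:,2])[:,None]
def crop(p,name,r0,r1,c0,c1,f,pts=None):
    im=p["image"][r0:r1,c0:c1,::-1]; im=cv2.resize(im,None,fx=f,fy=f,interpolation=cv2.INTER_CUBIC)
    im=cv2.convertScaleAbs(im,alpha=1.3)
    for c in range((c0+19)//20*20,c1,20):
        cv2.putText(im,str(c),(int((c+.5-c0)*f),10),0,.35,(0,0,255),1); cv2.line(im,(int((c+.5-c0)*f),12),(int((c+.5-c0)*f),18),(0,0,255),1)
    for q in range((r0+19)//20*20,r1,20):
        cv2.putText(im,str(q),(0,int((q+.5-r0)*f)),0,.35,(0,0,255),1)
    if pts is not None:
        for a,b in pts:
            a=((np.array(a)+.5-[c0,r0])*f).astype(int);b=((np.array(b)+.5-[c0,r0])*f).astype(int)
            cv2.line(im,tuple(map(int,a)),tuple(map(int,b)),(255,255,0),1)
    cv2.imwrite("pics/"+name,im)
E
python3 - <<'E'
from h import *
p=r.camera("scene"); crop(p,"scene1.png",130,280,155,355,4)
p=r.camera("side"); crop(p,"side1.png",90,290,190,350,3)
E
```

```text
(no output)
```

View pics/scene1.png

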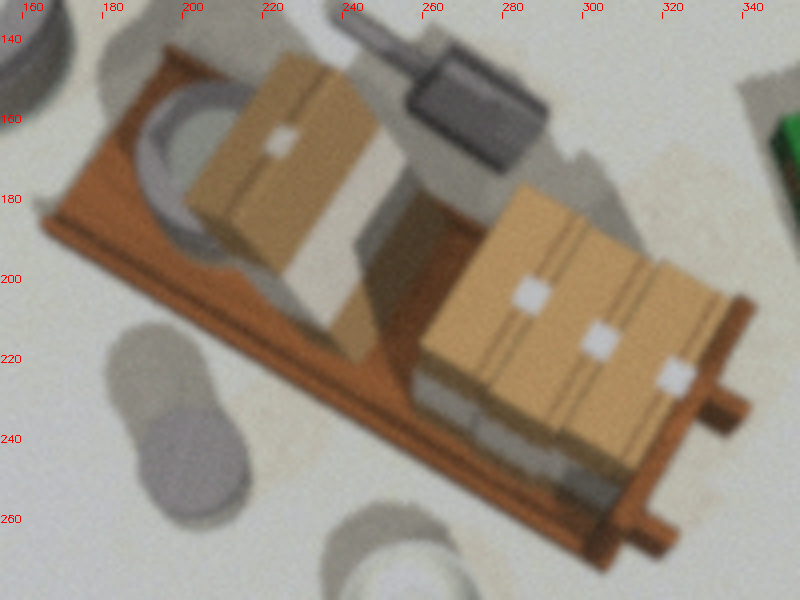

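View pics/side1.png

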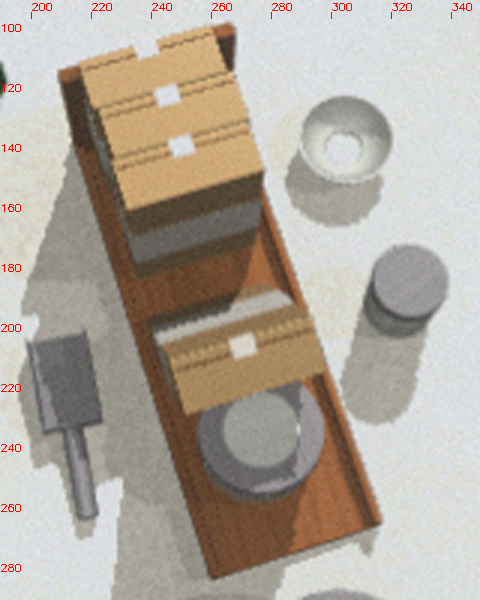

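```bash
cat > fit.py <<'E'
from h import *
from scipy.optimize import least_squares
ps=r.camera("scene"); pd=r.camera("side")
S=np.array([(285,175.8),(260,216.3),(313,249.5),(338.8,204.3)])-.3
D=np.array([(232.3,160),(277.7,147.3),(217.3,111),(260,99.3)])-.3
print("scene row tops",onplane(ps,S,.18).round(3).tolist())
print("side row tops",onplane(pd,D,.18).round(3).tolist())
print("tray -y end scene",onplane(ps,[(165,185),(196.3,141.7)],.024).round(3).tolist())
print("tray -y end side",onplane(pd,[(260.7,282.7),(316.7,264.3)],.024).round(3).tolist())
E
python3 fit.py
```

```text
scene row tops [[0.54, -0.018, 0.18], [0.648, -0.021, 0.18], [0.656, 0.111, 0.18], [0.54, 0.115, 0.18]]
side row tops [[0.54, -0.018, 0.18], [0.648, -0.024, 0.18], [0.547, 0.112, 0.18], [0.652, 0.107, 0.18]]
tray -y end scene [[0.656, -0.288, 0.024], [0.514, -0.281, 0.024]]
tray -y end side [[0.513, -0.286, 0.024], [0.659, -0.291, 0.024]]
```

```bash
cat >> h.py <<'E'
from scipy.spatial.transform import Rotation as R
TY=-0.0355; TO=np.array([0.593,-0.0765,0])
RT=R.from_euler('z',TY)
def tw(X): return RT.apply(X)+TO
def wt(X): return RT.inv().apply(np.array(X)-TO)
E_=[(0,1),(1,3),(3,2),(2,0),(4,5),(5,7),(7,6),(6,4),(0,4),(1,5),(2,6),(3,7)]
C_=np.array([[x,y,z] for z in (0,.17) for y in (0,.044) for x in (-.055,.055)])
def box(xt,ye,yaw,tip):  # ye: lower -y edge in tray y
    return tw(R.from_euler('zx',[yaw,tip]).apply(C_)+[xt,ye,.01])
def jar(x,y):
    a=np.linspace(0,2*np.pi,40); return tw(np.c_[x+.05*np.cos(a),y+.05*np.sin(a),0*a+.095])
E
cat > fit2.py <<'E'
from h import *
from scipy.optimize import least_squares
ps=r.camera("scene"); pd=r.camera("side")
S=[(5,(226.,143)),(4,None)]
sc={4:(226,142.7),5:(201.3,179.8),3:(244.3,220.3)}
sd={6:(243.0,205),7:(291.7,191.7),4:(252.2,227.5),5:(298.2,213.8)}
def f(v):
    b=box(*v); o=[]
    for p,d in((ps,sc),(pd,sd)):
        q=proj(p,b[list(d)]); o.append((q-np.array(list(d.values()))).ravel())
    return np.concatenate(o)
s=least_squares(f,[0,-.01,0,np.radians(28)],loss='soft_l1'); print(s.x[:3].round(4),np.degrees(s.x[3]),s.fun.round(1))
v=s.x
def segs(p,v):
    q=proj(p,box(*v)); L=[(q[a],q[b]) for a,b in E_]
    t=tw([[-.075,-.21,.024],[.075,-.21,.024],[.075,.21,.024],[-.075,.21,.024]]);q=proj(p,t)
    L+=[(q[i],q[(i+1)%4]) for i in range(4)]
    q=proj(p,tw(C_*[1,3,1]+[0,.058,.01]));L+=[(q[a],q[b]) for a,b in E_]
    q=proj(p,jar(*J)); L+=list(zip(q[:-1],q[1:])); return L
J=(0,v[1]-np.sin(v[3])*0.0-.085*np.tan(v[3])-.05+0.0)
print("jar",J)
crop(ps,"scene2.png",130,280,155,355,4,segs(ps,v)); crop(pd,"side2.png",90,290,190,350,3,segs(pd,v))
E
python3 fit2.py
```

```text
[-0.007  -0.028   0.0201] 24.900124730932546 [ 0.3 -0.5 -0.5  1.  -0.6  0.6  1.2  3.2 -0.1  0.7 -2.  -0.5 -1.  -2.7]
jar (0, np.float64(-0.1174640101263646))
```

View pics/scene2.png

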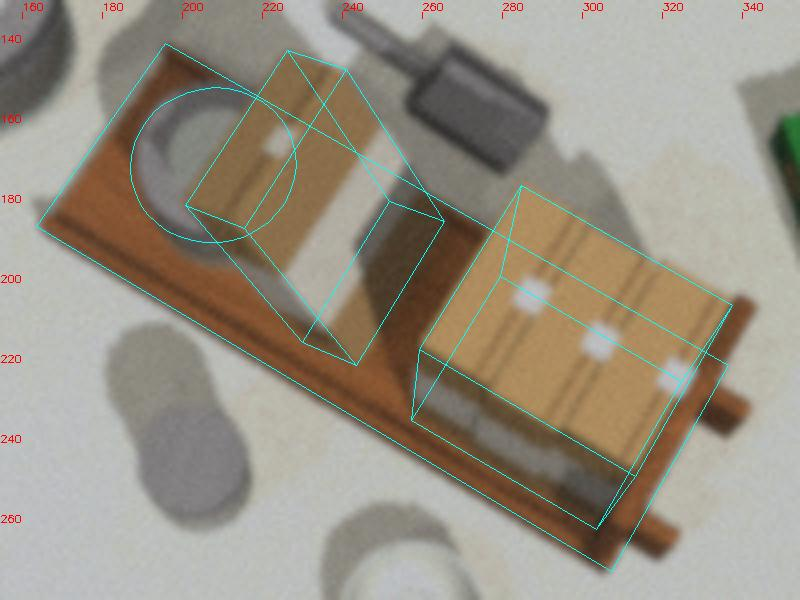

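View pics/side2.png

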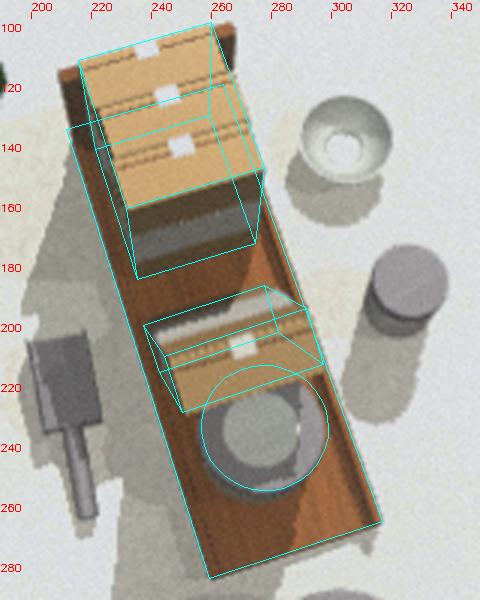

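```bash
sed -i "s/^sc=.*/sc={4:(226,142.7),5:(201.3,180.3),3:(244.7,220.5)}/; s/^sd=.*/sd={4:(252.2,227.5),5:(298.2,213.8)}/; s/b=box(\*v); o/b=box(*v[:3],np.radians(28)); o/; s/^v=s.x/v=s.x; v[3]=np.radians(28)/; s/^J=.*/J=(0.0035,-.1155)/" fit2.py; python3 fit2.py
```

```text
[-0.007  -0.0224 -0.0058] 28.0 [-0.1 -0.2 -1.8  0.3 -0.1  1.3 -1.8  0.4 -0.6 -0.5]
jar (0.0035, -0.1155)
```

View pics/scene2.png

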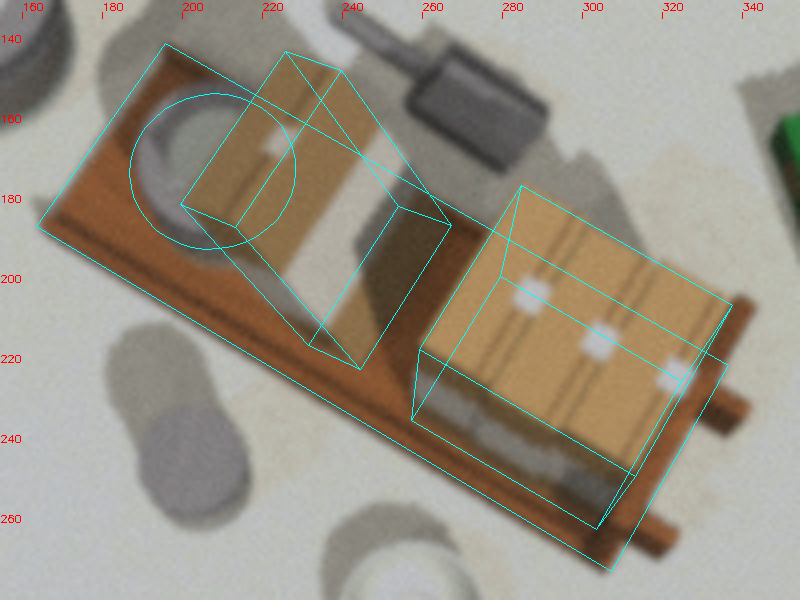

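View pics/side2.png

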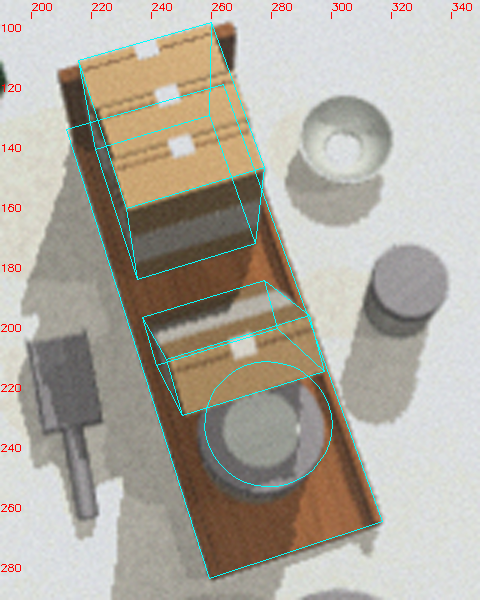

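```bash
python3 - <<'E'
from h import *
s=r.read_state(); M=R.from_quat(s["eef_rot"]); print(s["time"],M.as_matrix().round(3).tolist())
pd=r.camera("side")
print("bigjar",onplane(pd,[(304,317)],.15).round(3),"tin",onplane(pd,[(326,183)],.074).round(3),"scoop",onplane(pd,[(209,201),(217,262)],.02).round(3))
Ry=RT.as_matrix()
# candidates: tool y=-z ; tool x=+-tray x
for sx in (1,-1):
    x=sx*Ry[:,0]; y=np.array([0,0,-1.]); z=np.cross(x,y)
    Rt=R.from_matrix(np.c_[x,y,z]); print(sx,z.round(3),"rotvec tool deg",np.degrees((M.inv()*Rt).as_rotvec()).round(1))
t=tw([0,-.135,.25]); print(t, (t-s["ee_pos"]), M.inv().apply(t-s["ee_pos"]).round(4))
E
```

```text
1.45 [[0.243, 0.0, 0.97], [-0.97, -0.0, 0.243], [0.0, -1.0, 0.0]]
bigjar [[ 0.569 -0.394  0.15 ]] tin [[ 0.749 -0.116  0.074]] scoop [[ 0.459 -0.044  0.02 ]
 [ 0.428 -0.201  0.02 ]]
1 [0.035 0.999 0.   ] rotvec tool deg [ -0.  -73.9   0. ]
-1 [-0.035 -0.999 -0.   ] rotvec tool deg [ -0.  106.1  -0. ]
[ 0.58820851 -0.21141494  0.25      ] [0.43610807 0.39478711 0.02746728] [-0.2768 -0.0275  0.5191]
```

Emit:
arm_command(
  deltas=[-0.02,-0.05,0.04,0,-6,0,-0.05,-0.06,0.095,0,-14,0,-0.08,-0.06,0.15,0,-22,0,-0.11,-0.06,0.205,0,-30,0,-0.14,-0.06,0.26,0,-38,0,-0.17,-0.06,0.315,0,-46,0,-0.2,-0.06,0.37,0,-54,0,-0.22,-0.06,0.41,0,-62,0],
  hand=0.6,
)

```text
time: 2.5
ee_pos: [0.4979, -0.2908, 0.2829]
eef_rot: [0.702, -0.083, 0.084, -0.702]
ft_force: [-0.7, -0.8, 0.7]
width: 0.0526
```

```bash
cat >> h.py <<'E'
def goal(pt,tilt,ref=None):
    s=r.read_state(); M=R.from_quat(s["eef_rot"])
    B=RT.as_matrix(); Rt=R.from_matrix(np.c_[B[:,0],[0,0,-1],B[:,1]])*R.from_euler('x',tilt,degrees=True)
    d=M.inv().apply(tw(pt)-s["ee_pos"])
    print("t",s["time"],"tcp_tray",(wt(s["ee_pos"])*1000).round(1),"ft_tray",RT.inv().apply(s["ft_force"]).round(2),"j",np.round(s["joint_positions"],2))
    print("delta mm",(d*1000).round(1),"rot",np.degrees((M.inv()*Rt).as_rotvec()).round(1))
E
python3 -c "
from h import *
goal([-.004,-.125,.25],28)"
```

```text
t 2.5 tcp_tray [ -87.4 -217.5  282.9] ft_tray [-0.72 -0.79  0.74] j [ 0.84  0.23 -0.47  1.48  0.11  1.45  0.13]
delta mm [ 63.2  32.9 107.3] rot [ 27.9 -11.3   2.9]
```

Emit:
arm_command(
  deltas=[0,0,0,0,0,0],
)

```text
time: 2.62
ee_pos: [0.4991, -0.2889, 0.2825]
eef_rot: [-0.702, 0.082, -0.083, 0.703]
ft_force: [0.1, 0.2, 0.2]
width: 0.0524
```

```bash
python3 -c "
from h import *
goal([-.004,-.125,.25],28)"
```

```text
t 2.625 tcp_tray [ -86.3 -215.6  282.5] ft_tray [0.14 0.22 0.22] j [ 0.84  0.24 -0.47  1.48  0.11  1.45  0.13]
delta mm [ 62.8  32.7 105. ] rot [ 27.8 -11.1   2.8]
```

Emit:
arm_command(
  deltas=[0.016,0,0.03,7,-3,1,0.032,0,0.06,14,-6,1.5,0.048,0,0.085,21,-9,2,0.063,0.01,0.105,27.8,-11.1,2.8,0.063,0.033,0.105,27.8,-11.1,2.8,0.063,0.033,0.105,27.8,-11.1,2.8],
)

```text
time: 3.38
ee_pos: [0.5815, -0.2072, 0.2476]
eef_rot: [-0.515, 0.014, -0.019, 0.857]
ft_force: [0.3, -0.1, 0.3]
width: 0.0517
```

```bash
python3 -c "
from h import *
goal([-.004,-.107,.125],28)
p=r.camera('wrist');cv2.imwrite('pics/w1.png',p['image'][:,:,::-1])
p=r.camera('side');crop(p,'s3.png',90,290,190,390,3)"
```

```text
t 3.375 tcp_tray [  -6.8 -131.   247.6] ft_tray [ 0.33 -0.1   0.26] j [ 0.87  0.53 -0.54  1.28 -0.2   1.56  0.34]
delta mm [  3.1 119.6 -36.2] rot [ 0.  -0.7  0.1]
```

View pics/w1.png

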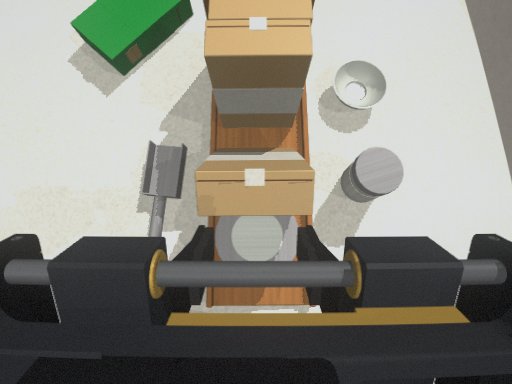

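View pics/s3.png

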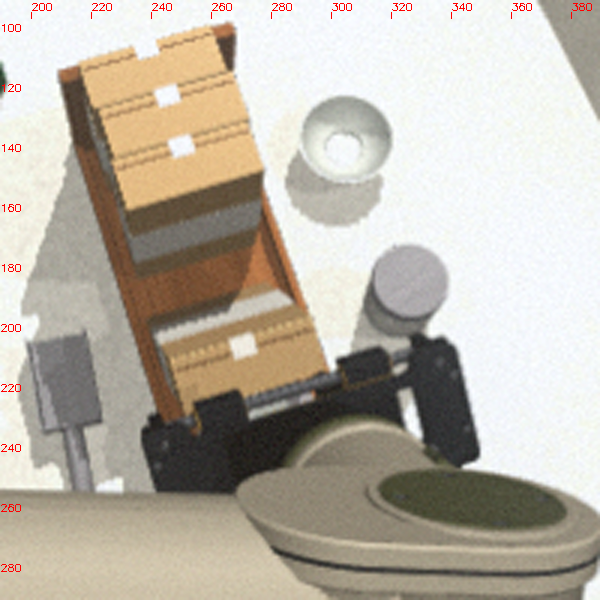

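Emit:
arm_command(
  deltas=[0,0,-0.02,0,-0.7,0,0,0.01,-0.036,0,-0.7,0,0,0.04,-0.037,0,-0.7,0,0,0.07,-0.037,0,-0.7,0,0,0.1,-0.036,0,-0.7,0,0,0.12,-0.036,0,-0.7,0,0,0.12,-0.036,0,-0.7,0],
)

```text
time: 4.35
ee_pos: [0.5826, -0.1817, 0.1248]
eef_rot: [-0.515, 0.008, -0.015, 0.857]
ft_force: [0.4, -0.9, -0.1]
width: 0.0523
```

```bash
python3 -c "
from h import *
goal([-.006,-.0,.125],28)
p=r.camera('wrist');cv2.imwrite('pics/w2.png',p['image'][:,:,::-1])
p=r.camera('scene');crop(p,'s4.png',100,290,140,370,3)"
```

```text
t 4.35 tcp_tray [  -6.7 -105.5  124.8] ft_tray [ 0.39 -0.93 -0.1 ] j [ 0.86  0.6  -0.54  1.45 -0.17  1.33  0.39]
delta mm [ 0.9 49.3 93.3] rot [0.  0.1 0.1]
```

View pics/w2.png

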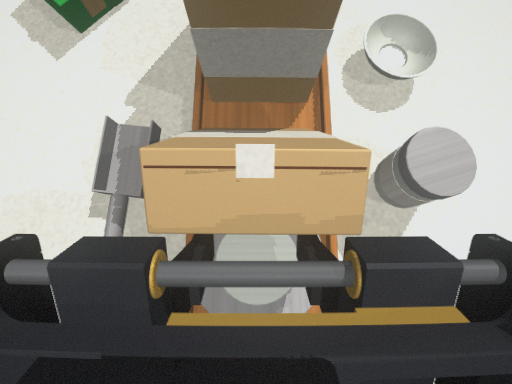

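View pics/s4.png

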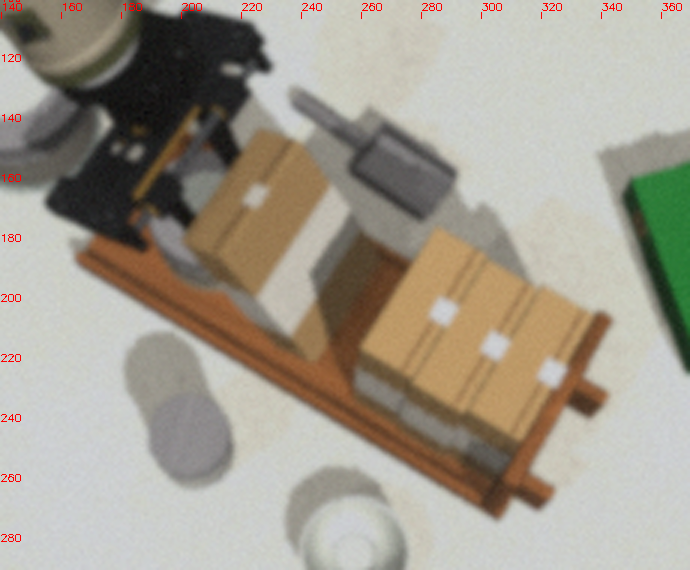

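Emit:
arm_command(
  deltas=[0,0.0023,0.0044,0,0,0,0,0.0047,0.0088,0,0,0,0,0.007,0.0132,0,0,0,0,0.0094,0.0177,0,0,0,0,0.0117,0.0221,0,0,0,0,0.0141,0.0265,0,0,0,0,0.0164,0.0309,0,0,0,0,0.0188,0.0353,0,0,0],
)

```text
time: 5.45
ee_pos: [0.585, -0.1416, 0.1265]
eef_rot: [-0.516, 0.007, -0.016, 0.857]
ft_force: [-0.1, -0.7, 0.3]
width: 0.0519
```

```bash
python3 -c "
from h import *
goal([-.006,-.0,.125],28)
p=r.camera('wrist');cv2.imwrite('pics/w3.png',p['image'][:,:,::-1])"
```

```text
t 5.45 tcp_tray [ -5.7 -65.4 126.5] ft_tray [-0.04 -0.71  0.3 ] j [ 0.83  0.56 -0.56  1.51 -0.19  1.29  0.35]
delta mm [-0.3 32.  57.1] rot [0.1 0.2 0.2]
```

View pics/w3.png

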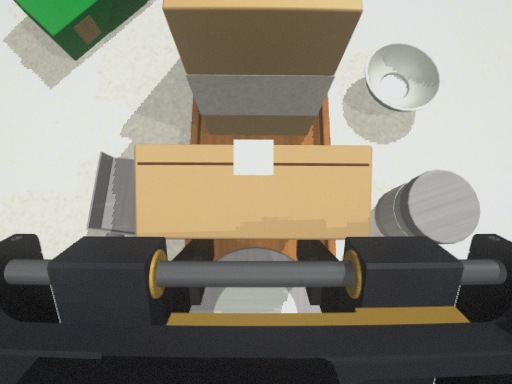

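The carton (top edge now row ~235, square to the fingers) is rising with the push; I'll continue slowly.

Emit:
arm_command(
  deltas=[0,0.0018,0.003,0,0,0,0,0.0035,0.006,0,0,0,0,0.005,0.009,0,0,0,0,0.0068,0.012,0,0,0,0,0.0085,0.015,0,0,0,0,0.01,0.018,0,0,0,0,0.012,0.021,0,0,0,0,0.0135,0.024,0,0,0],
)

```text
time: 6.5
ee_pos: [0.5859, -0.1142, 0.1258]
eef_rot: [-0.516, 0.007, -0.016, 0.857]
ft_force: [0.2, -0.5, -0.0]
width: 0.0522
```

```bash
python3 -c "
from h import *
goal([-.006,-.035,.072],28)
p=r.camera('wrist');cv2.imwrite('pics/w4.png',p['image'][:,:,::-1])
p=r.camera('scene');crop(p,'s5.png',100,290,140,370,3)"
```

```text
t 6.5 tcp_tray [ -5.7 -38.  125.8] ft_tray [ 0.17 -0.53 -0.03] j [ 0.81  0.54 -0.58  1.54 -0.2   1.26  0.32]
delta mm [ -0.6  48.9 -22.6] rot [0.1 0.2 0.2]
```

View pics/w4.png

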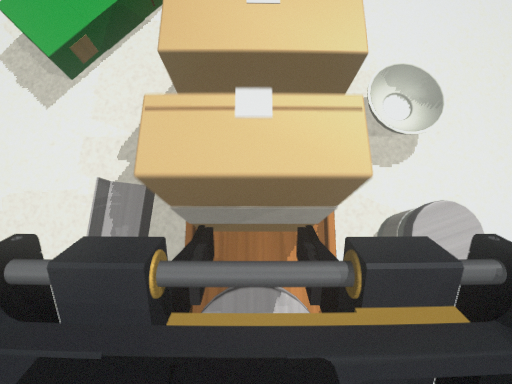

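View pics/s5.png

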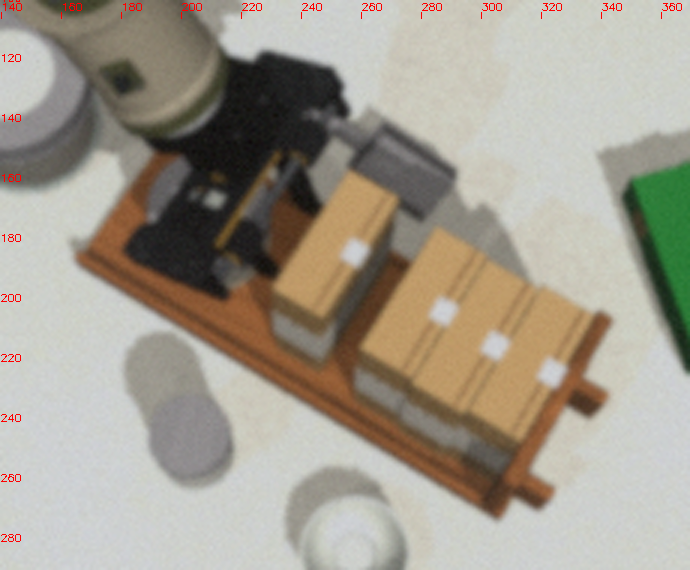

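```bash
python3 -c "
from h import *
p=r.camera('scene')
print(wt(onplane(p,[(256.4,156.4),(230.7,196.4),(272.2,166),(247.3,207)],.18)).round(4))
goal([-.006,-.035,.07],28)"
```

```text
[[-0.0619 -0.02    0.18  ]
 [ 0.0479 -0.0192  0.18  ]
 [-0.0605  0.022   0.18  ]
 [ 0.0496  0.0242  0.18  ]]
t 6.65 tcp_tray [ -5.7 -38.1 125.9] ft_tray [ 0.71  0.1  -0.39] j [ 0.81  0.54 -0.58  1.54 -0.2   1.26  0.32]
delta mm [ -0.6  50.8 -23.4] rot [0.1 0.2 0.2]
```

Emit:
arm_command(
  deltas=[0,0.013,-0.0065,0,0,0,0,0.026,-0.013,0,0,0,0,0.039,-0.0185,0,0,0,0,0.051,-0.0235,0,0,0,0,0.051,-0.0235,0,0,0],
)

```text
time: 7.28
ee_pos: [0.5857, -0.111, 0.0685]
eef_rot: [-0.515, 0.007, -0.015, 0.857]
ft_force: [-0.7, 0.3, 0.3]
width: 0.0523
```

Emit:
arm_command(
  deltas=[0,0.0018,0.0035,0,0,0,0,0.0037,0.007,0,0,0,0,0.0056,0.0105,0,0,0,0,0.0075,0.014,0,0,0,0,0.0094,0.0177,0,0,0,0,0.0113,0.0212,0,0,0,0,0.0131,0.0247,0,0,0,0,0.015,0.0282,0,0,0],
)

```text
time: 8.28
ee_pos: [0.5874, -0.0793, 0.0697]
eef_rot: [-0.516, 0.007, -0.016, 0.857]
ft_force: [-0.6, -0.9, -0.4]
width: 0.0523
```

```bash
python3 -c "
from h import *
goal([-.006,.006,.07],28)
p=r.camera('wrist');cv2.imwrite('pics/w5.png',p['image'][:,:,::-1])
p=r.camera('scene');crop(p,'s6.png',100,290,140,370,3)"
```

```text
t 8.275 tcp_tray [-5.5 -3.  69.7] ft_tray [-0.59 -0.89 -0.44] j [ 0.77  0.58 -0.58  1.62 -0.19  1.13  0.3 ]
delta mm [-0.5  3.9  8.1] rot [0.1 0.2 0.2]
```

View pics/w5.png

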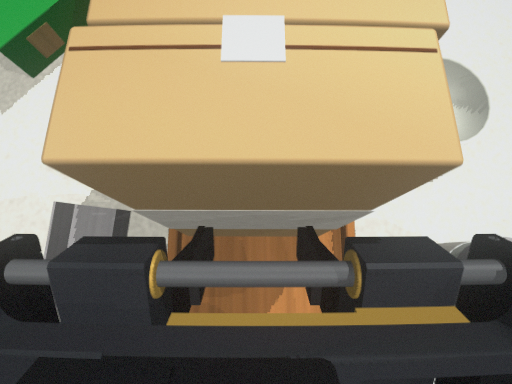

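View pics/s6.png

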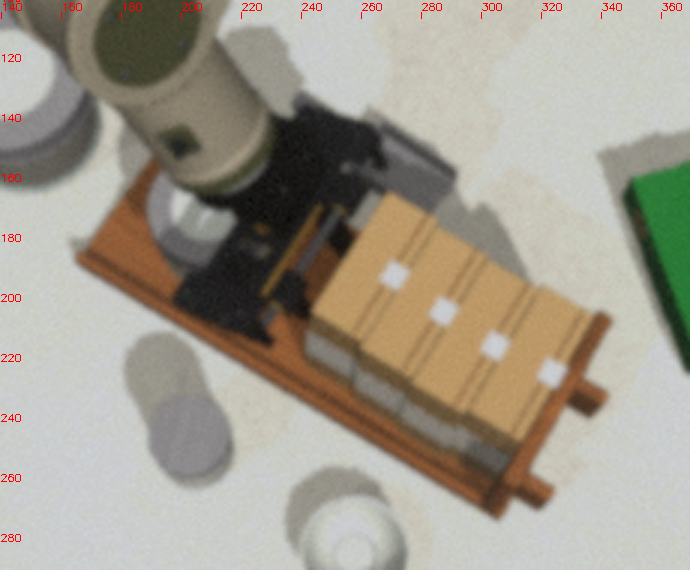

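Emit:
arm_command(
  deltas=[0,0.0007,0.0013,0,0,0,0,0.0014,0.0026,0,0,0,0,0.0021,0.004,0,0,0,0,0.0028,0.0053,0,0,0,0,0.0028,0.0053,0,0,0],
)

```text
time: 9.0
ee_pos: [0.5877, -0.0736, 0.0697]
eef_rot: [-0.516, 0.007, -0.016, 0.856]
ft_force: [0.3, -1.4, -1.2]
width: 0.0521
```

```bash
cat > chk.py <<'E'
from h import *
import sys
goal([-.006,.006,.07],28)
p=r.camera('scene');crop(p,sys.argv[1],150,280,220,350,6)
E
python3 chk.py s7.png
```

```text
t 9.0 tcp_tray [-5.4  2.7 69.7] ft_tray [ 0.31 -1.36 -1.18] j [ 0.76  0.58 -0.58  1.62 -0.19  1.13  0.3 ]
delta mm [-0.6  1.3  3. ] rot [0.1 0.2 0.2]
```

View pics/s7.png

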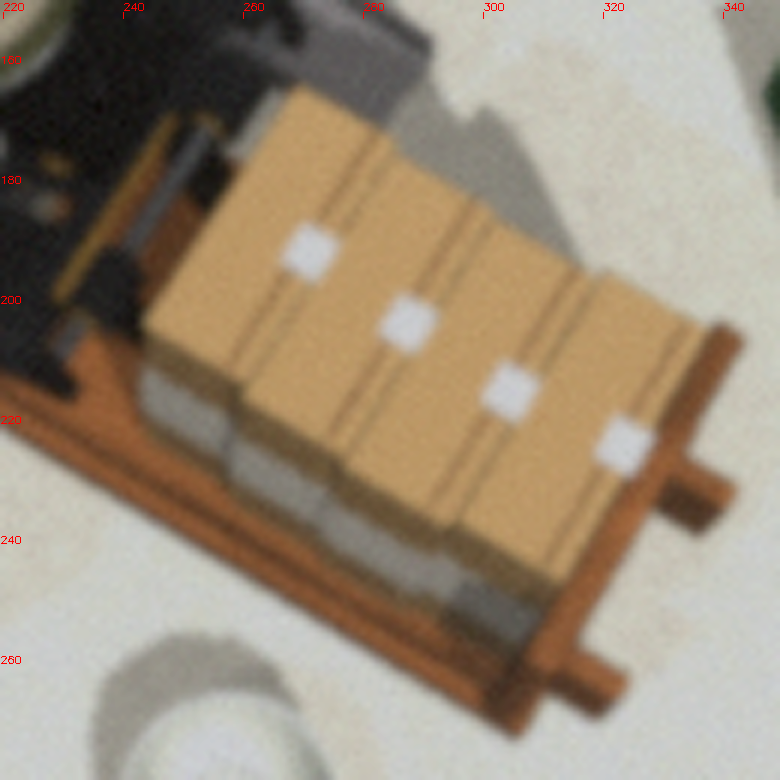

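Emit:
arm_command(
  deltas=[0,0.0005,0.0009,0,0,0,0,0.001,0.0018,0,0,0,0,0.0014,0.0026,0,0,0,0,0.0014,0.0026,0,0,0],
)

```text
time: 9.55
ee_pos: [0.5878, -0.0724, 0.0696]
eef_rot: [-0.517, 0.007, -0.017, 0.856]
ft_force: [-0.6, -7.0, 0.9]
width: 0.0521
```

Emit:
arm_command(
  deltas=[0,0.0003,0.0005,0,0,0,0,0.0005,0.0009,0,0,0,0,0.0005,0.0009,0,0,0],
)

```text
time: 9.93
ee_pos: [0.5879, -0.0722, 0.0696]
eef_rot: [-0.517, 0.007, -0.017, 0.856]
ft_force: [-1.8, -9.7, 2.1]
width: 0.0523
```

```bash
python3 chk.py s8.png
```

```text
t 9.925 tcp_tray [-5.3  4.1 69.6] ft_tray [-1.49 -9.73  2.06] j [ 0.76  0.58 -0.58  1.63 -0.19  1.12  0.29]
delta mm [-0.7  0.5  1.9] rot [0.3 0.1 0.3]
```

View pics/s8.png

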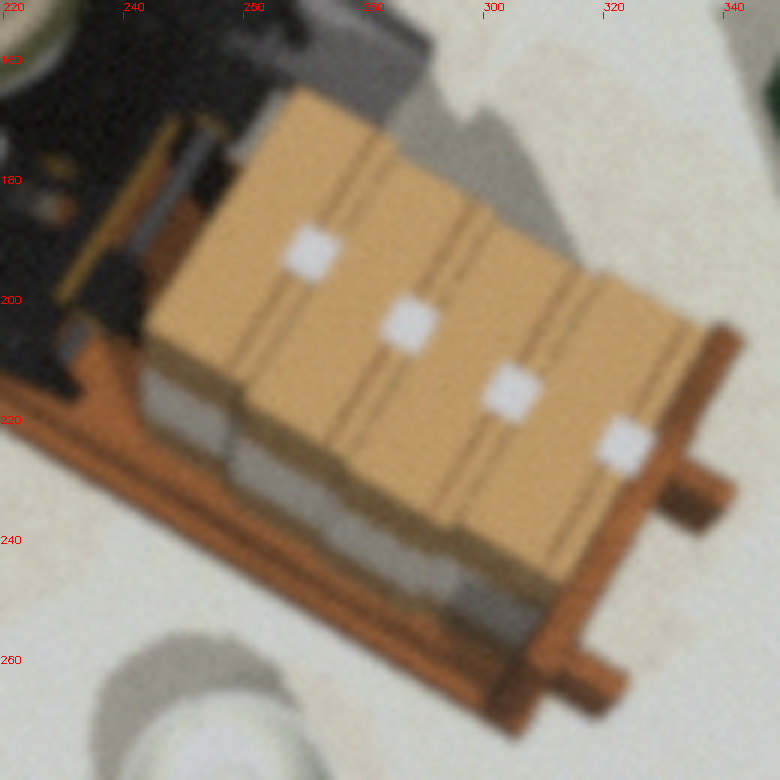

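Emit:
arm_command(
  deltas=[0,-0.0023,-0.0044,0,0,0,0,-0.006,-0.011,0,0,0,0,-0.009,-0.018,0,0,0,0,-0.03,-0.018,0,0,0,0,-0.06,-0.018,0,0,0,0,-0.1,-0.018,0,0,0,0,-0.14,-0.018,0,0,0,0,-0.18,-0.018,0,0,0],
)

```text
time: 10.98
ee_pos: [0.5834, -0.1703, 0.2215]
eef_rot: [-0.516, 0.007, -0.016, 0.857]
ft_force: [0.5, -1.1, 0.2]
width: 0.0523
```

```bash
cat > fin.py <<'E'
from h import *
goal([-.006,.006,.07],28)
for n in('scene','side'):
    p=r.camera(n)
    q=proj(p,tw(C_+[-.006,.013,.01]));L=[(q[a],q[b]) for a,b in E_]
    q=proj(p,tw(C_*[1,3,1]+[0,.058,.01]));L+=[(q[a],q[b]) for a,b in E_]
    q=proj(p,jar(0,-.115)); L+=list(zip(q[:-1],q[1:]))
    if n=='scene': crop(p,'f_scene.png',130,280,155,355,4,L); crop(p,'f_scene_n.png',150,280,220,350,6)
    else: crop(p,'f_side.png',90,290,190,390,3,L)
E
python3 fin.py
```

```text
t 10.975 tcp_tray [ -6.2 -94.1 221.5] ft_tray [ 0.57 -1.04  0.2 ] j [ 0.85  0.51 -0.56  1.37 -0.2   1.48  0.33]
delta mm [ -0.4 180.7  17.6] rot [0.1 0.2 0.2]
```

View pics/f_scene.png

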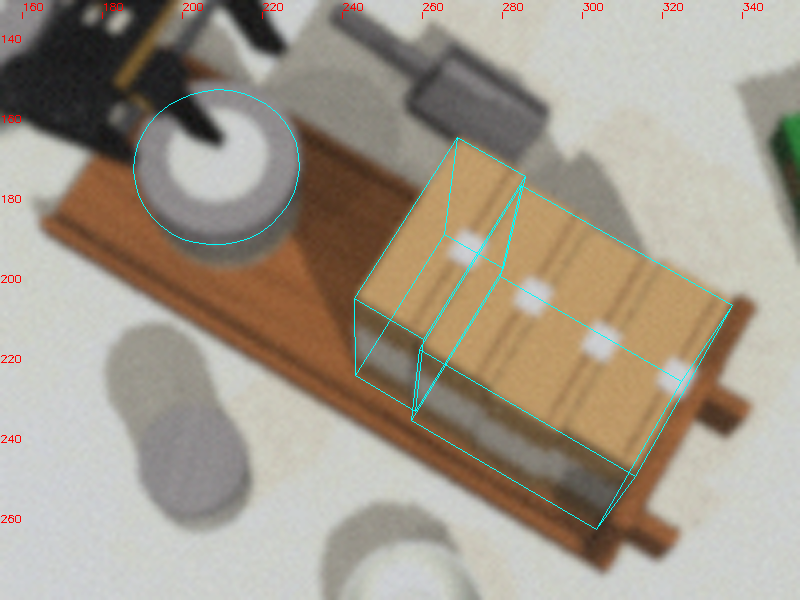

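View pics/f_scene_n.png

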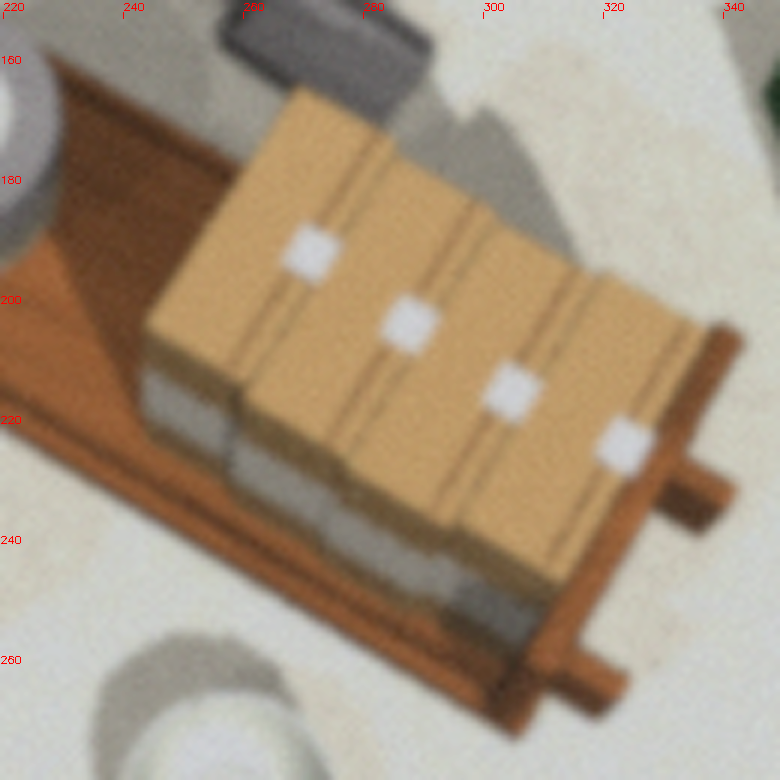

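View pics/f_side.png

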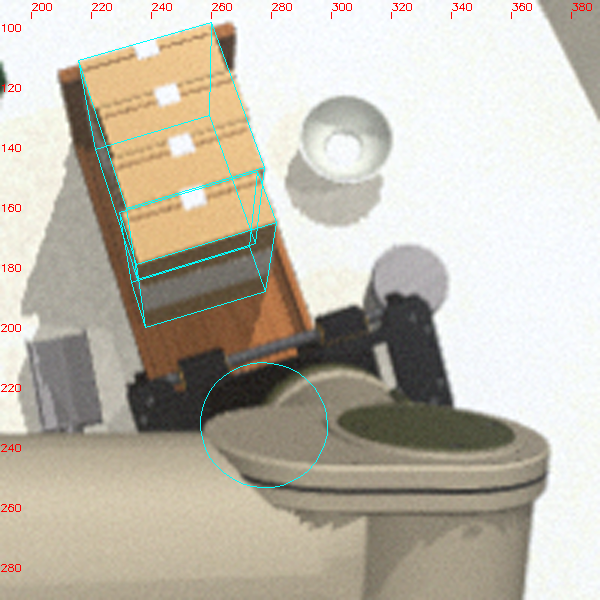

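```bash
python3 -c "
from bench import r
s=r.read_state();print(s['time'],s['ft_force'],max(abs(s['joint_vel'])));print(r.close_job())"
```

```text
11.075 [-0.81344378 -0.28952753 -0.40762359] 0.08225098918678196
the job is handed in; nothing more can be done
None
```

The carton now stands upright and snug against the row of three, square with the tray, and I've handed the job in. I did it with tilted, part-open fingers. They pushed the carton's -y face until it rocked upright, then dropped to about 60 mm above the board and slid its foot along to the row.

- **Force:** the wrist force stayed near zero during the push and rose to about 10 N (limit 30 N) when the carton met the row. I stopped there.
- **Final position:** the scene and side pictures match an upright carton placed at 13–14 mm in tray y. No gap to the row shows, though a gap of about 2.5 mm (one pixel) would not be visible. It sits about 6 mm off the row sideways (limit 25 mm).
- **Everything else:** the row, jar, tin, scoop and bowl look where they were at the start. The jar is only partly visible in the last scene picture and hidden in the side picture.
- **Finish:** the job took 11.1 s of the 38 s. The tool ended clear, about 0.22 m above the counter, with wrist force at noise level. One joint was still settling at 0.08 rad/s when I handed in.

One measurement disagreed early on: my first fit of the carton's tilt gave 25 degrees because of badly picked picture points. I fixed it at the stated 28 degrees and refitted before moving in on the carton.

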